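# Clamp two glued shelf-board pieces with a one-hand bar clamp and lift them away

### The arm

A 6-joint arm with a two-finger parallel gripper is mounted at the origin on the work surface. World frame = base frame: x ahead of the robot, y to its left, z up, the work surface at z = 0. Lengths are in m, angles in rad, forces in N, time in s.
With the tool pointing down it reaches from about 0.375 to 0.9 m from the base axis. Payload 3.1 kg.
Tool frame: the origin (TCP) lies midway between the tips of the shut fingers; the grasp point (between the pads) lies 19 mm behind it; z points along the fingers, y is the line along which they close (so a half turn about z gives the same grasp; the last joint's range is limited). The gripper opens to 87 mm and grips with 3 to 60 N. Pads are 19 mm wide; open, the fingers measure 117 mm over their backs; the gripper's body (75 mm by 190 mm) begins 51 mm behind the grasp point.
Start: joints at [1.157, 0.527, 1.433, -0, 1.181, -0.178], TCP at [0.146, 0.608, 0.196] pointing down, gripper open.
Joint ranges: [-3.08, 3.08], [-0.75, 2.2], [0.22, 2.44], [-1.43, 4.57], [0, 2.65], [-2.85, 2.85]. Speed limits (rad/s): [2.79, 2.79, 3.14, 3.14, 3.14, 3.14].

### API

Orientations are given as a unit quaternion [x, y, z, w].
In Python, from rig import get_obs, cams, job gives the robot as it stands.
- The arm moves only by the tool servo_tool, never from a script. Its argument "moves" is text: rows parted by semicolons, each of 5 numbers parted by spaces: the shift along the tool's x, y, z in m, then the turn about the tool's z in degrees, then the finger opening in m, from 0 to 0.087. In form: dx dy dz spin claw; .... A call has 1 to 10 rows; each row is the pose to reach, as a shift and turn from the pose commanded when the call began, along the tool's axes at that moment; what a row does not reach only later rows make up. A row lasts 1/12 s, in which the tool goes at most 41.7 mm and 7.16 degrees, less where a joint would pass 70% of its speed; a pose out of reach is approached as far as the arm can. A call with a gripper value outside its range is refused whole. The fingers move at their own pace and stop on an object; "grip_force" is the grip in N (left out, the last holds). Time passes only in rows, so rows that repeat a pose let the fingers close. It gives the time, the measured TCP pose, the force, the opening and the grip force at its end, in the units of the state.
- get_obs(): the state, without advancing time (a new reading comes with each control period).
- cams.camera(name): name is "side" or "top"; returns the picture (384x512x3 uint8, blue, green, red); there is no depth.
- cams.camera_model(name): a dict with "fx", "fy", "cx", "cy" (pixels), "R" (3x3) and "t" (3): a world point X has camera coordinates R X + t. Camera axes: x right, y down, z forward; pixel columns grow to the right and rows downward; lengths in m; the calibration is good to about 2 mm. A picture is of the moment at which its call begins. camera_model takes no time and is no camera call.
- job.hand_in(): hands the job in; it is judged then, once.
The state is a dict: "time": time; "q": joint angles; "joint_velocities": joint speeds; "joint_torque": joint torques, N m; "position": TCP position; "tool_rot": TCP orientation; "ft_force": force on the tool from outside, world axes, zero at the start; "moment": the same for the moment, N m; "grip_width": finger opening in m; "grip_force": force on a finger pad.
Only numpy, scipy, OpenCV 4.12 (cv2) and the standard library are available. Lean on these libraries where they do the work, as an engineer would, in place of code of your own. Each camera call takes 0.05 s, during which the arm holds its last target. There are 200 camera calls.

### The job

Two shelf-board pieces, just glued face to face, stand between the open jaws of the one-hand bar clamp. Pump the clamp's trigger until the orange pad is pressed well into the boards, but never squashed nearly flat, without pushing the bar or the far jaw along by hand; then lift clamp and boards together, level, about ten centimetres clear of the desk, and finish still holding them up there by the clamp's grip. Leave the other things on the desk alone.

Things in the scene. Friction and masses are not known exactly. Their poses are not given: they have to be found in the camera images.
- grip_center (a point): Half-way up between the outer faces of the clamp's pistol grip (dark, fixed, rear) and teal trigger (front), 132 mm above the desk at the start. Axes: x level along the bar from grip to far jaw, y across, z up. Along x the grip spans -27 to -5 mm, the trigger at rest +15 to +27 (top +33), squeezed -2 to +10: 55 mm over both (61 at the top), 37 squeezed. Closing along x squeezes them as a hand does.
- housing_top (a point): Middle of the flat top of the clamp's dark housing, 100 mm above the clamp's feet, 52 mm long in x, 30 mm wide in y; grip (26 mm wide in y) and trigger (20 mm wide) stand up about 63 mm from it. The clamp is a loose one-hand ratchet bar clamp of 0.45 kg standing on its two jaws over the work. Its toothed steel bar lies 23 to 38 mm below this point and reaches about 120 mm forward, 70 mm back.
- trigger (a joint): Teal trigger, rad: 0 at rest (spring return), 0.22 squeezed home on its stop, about 18 mm travel at grip_center. Takes 3 to 8 N there plus 0.4 of the jaw force. Each full squeeze and full return draws the bar in 4 mm (the first 1 to 6, now and then two teeth, 8); a part stroke may miss the next tooth. On the stop, squeezing harder adds nothing to the jaw force.
- bar (a joint): How far bar and far jaw are drawn in towards the near jaw, m. Start 0.020 to 0.034; at 0.049 the orange pad touches boards that lie against the near jaw. A ratchet holds it: it goes back 1 to 1.5 mm when the trigger is let go and cannot otherwise be undone. It is to be drawn in by the trigger only.
- pad (a joint): How far the soft orange pad of the far jaw is pressed in, m: 0 free, 0.012 squashed flat; 2 N per mm. Pad 34 mm wide, 38 high, 14 thick. The first full squeeze that really presses it brings 0.003 to 0.0045 (about 7 N, enough; 0.003 once the trigger is let go), the next 0.007 to 0.008, a third squashes it.
- far_jaw (a point): Middle of the outer back of the far jaw, 25 mm above its foot; moves with the bar. The jaw is dark, 34 mm wide, 85 mm high; the free face of its orange pad lies 30 mm nearer the grip.
- board_a_center (a point): Pale shelf-board piece beside the near jaw (under the grip), loose, standing on edge: 18 mm thick along the clamp's x, 90 mm long, 46 mm high, about 50 g. Point at its centre, axes as the clamp's.
- board_b_center (a point): Its twin, face to face with it, next to the far jaw with the orange pad. Point at its centre.
- water_bottle: Bystander: clear drinking bottle with teal cap, 68 mm across, 200 mm high. Origin at its foot.
- noodle_cup: Bystander: purple instant-noodle cup, 100 mm across the top, 76 mm high. Origin at its foot.
- glue_bottle: Bystander: white wood-glue bottle with yellow label, 52 mm across, 130 mm high. Origin at its foot.

How it is judged:
On the way, in this order (a step that is already met when the one before it is completed fails the run):
1. the trigger is squeezed home while the pad is still free of the boards (value of joint trigger above 0.17 rad and value of joint pad below 0.001 m), for 0.05 s.
2. the boards are clamped between both jaws, still standing on the desk (value of joint pad above 0.002 m and contact force between pad and board_b above 3 N and contact force between clamp and board_a above 2 N and height (world z) of each of board_a_center, board_b_center below 0.032 m), for 0.3 s.
At the end, for the whole second after the job is handed in: Both boards are held between the jaws at least 60 mm clear of the desk, within 0.3 rad of upright and at rest, the orange pad pressed in by 2 to 11 mm, the fingers holding the clamp and nothing of the robot touching the boards (height (world z) of each of board_a_center, board_b_center above 0.083 m and value of joint pad between 0.002 and 0.011 m and contact force between pad and board_b above 3 N and contact force between clamp and board_a above 2 N and contact force between the fingers and clamp above 3 N and contact force between the arm and board_a below 0.2 N and contact force between the arm and board_b below 0.2 N and angle between each of board_a_center, board_b_center's own z axis and vertical below 0.3 rad and linear speed of each of board_a, board_b below 0.03 m/s); the arm keeps its last pose, push and grip.
It fails at once if the boards are crushed: the pad is squashed flat (over 22 N) (value of joint pad above 0.011 m).
It fails at once if the robot pushes on the bar or the far jaw (contact force between the arm and bar above 1 N).
It fails at once if the boards are dropped or knocked over (angle between any of board_a_center, board_b_center's own z axis and vertical above 0.6 rad).
It fails at once if a bystander is disturbed (distance of any of water_bottle, noodle_cup, glue_bottle from where it was at the start of the episode above 0.03 m or angle between any of water_bottle, noodle_cup, glue_bottle's own z axis and vertical above 0.3 rad).
It also fails if it takes over 51 s, if anything falls off the work surface, if the arm or the gripper's body presses on something with over 40 N, if the wrist force passes 120 N, or if a joint passes its speed limit or range.

## Working session

There is one attempt and no reset: what is moved stays moved. The work goes in short steps, Python scripts to look and compute and a tool call to move; the robot and the scene stay as the last step left them, time stands still between calls to the robot, and variables do not carry over. Pictures are saved under pics/ and viewed, at most 10 in all, crops included, and the job is handed in when it is done.

Besides the shell and the picture viewer there is one more tool, called after "Call:" by a JSON object that holds its "fn" and its "kwargs", one argument or row to a line. servo_tool: Moves the arm, as the interface text tells. Its arguments: {"type":"object","properties":{"moves":{"type":"string"},"grip_force":{"type":"number"}},"required":["moves"]}

```bash
mkdir -p pics; python3 - <<'E'
from rig import get_obs,cams
import cv2
for n in("side","top"):
    cv2.imwrite(f"pics/{n}0.png",cams.camera(n)); m=cams.camera_model(n); print(n,m)
o=get_obs();print(o)
E
```

```text
side {'fx': 469.4757308362292, 'fy': 469.4757308362292, 'cx': 263.9960118740352, 'cy': 188.0205903917439, 'R': array([[-0.85786412, -0.51383689, -0.00638763],
       [-0.3894391 ,  0.65818824, -0.64430227],
       [ 0.33527054, -0.55023621, -0.76474426]]), 't': array([0.48830782, 0.29880221, 1.1054197 ])}
top {'fx': 354.0928399859584, 'fy': 354.0928399859584, 'cx': 263.670254412921, 'cy': 190.5697423289502, 'R': array([[-0.00535684, -0.99993953,  0.00960412],
       [-0.99003674,  0.00395189, -0.14075379],
       [ 0.14070733, -0.01026243, -0.98999805]]), 't': array([0.00881336, 0.55883584, 1.01812864])}
{'time': 0.1, 'q': array([ 1.15648346e+00,  5.28386742e-01,  1.43377029e+00, -1.67599759e-05,
        1.18138771e+00, -1.78460681e-01]), 'joint_velocities': array([-0.00157713, -0.00265642, -0.00344846,  0.00031754,  0.00015378,
       -0.00111572]), 'joint_torque': array([ 1.52317502e-04, -4.40988672e+01, -1.77150714e+01,  6.35200460e-02,
        5.33393794e-02, -4.58436489e-05]), 'position': array([0.14570847, 0.60705178, 0.19516245]), 'tool_rot': array([ 1.17649734e-01,  9.93054675e-01, -9.35751834e-04, -2.77658667e-04]), 'ft_force': array([0.22907626, 0.08400186, 0.5728825 ]), 'moment': array([-0.01933966, -0.00111   ,  0.01465159]), 'grip_force': 0.0, 'grip_width': 0.08713909307184274}
```

View pics/side0.png

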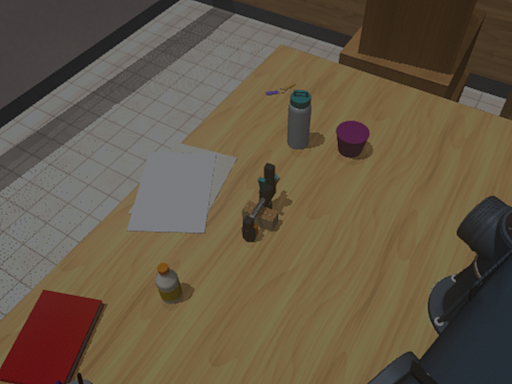

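View pics/top0.png

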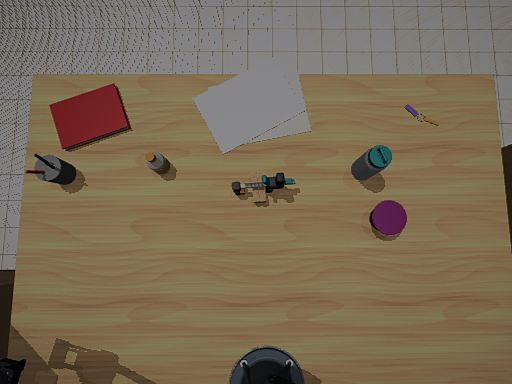

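```bash
python3 - <<'E'
import cv2,numpy as np
a=cv2.imread("pics/side0.png")[155:250,220:300];b=cv2.imread("pics/top0.png")[160:215,215:310]
f=lambda i,s:np.clip(cv2.resize(i,None,fx=s,fy=s,interpolation=cv2.INTER_CUBIC)*1.0*1.8,0,255)
A=f(a,6);B=f(b,8)
cv2.imwrite("pics/side0c.png",A);cv2.imwrite("pics/top0c.png",B)
E
```

```text
[ WARN:0@0.063] global loadsave.cpp:1063 imwrite_ Unsupported depth image for selected encoder is fallbacked to CV_8U.
```

View pics/side0c.png

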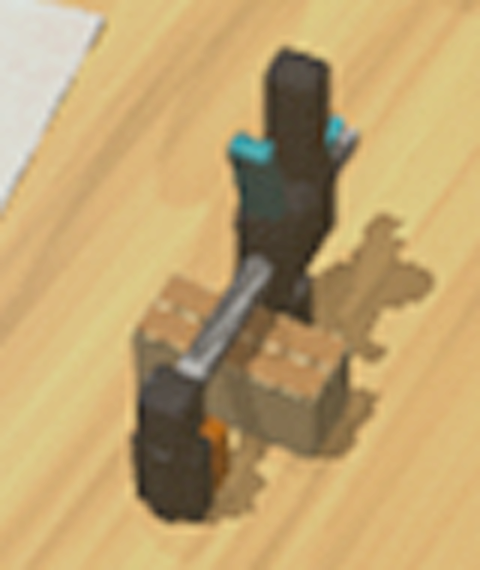

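View pics/top0c.png

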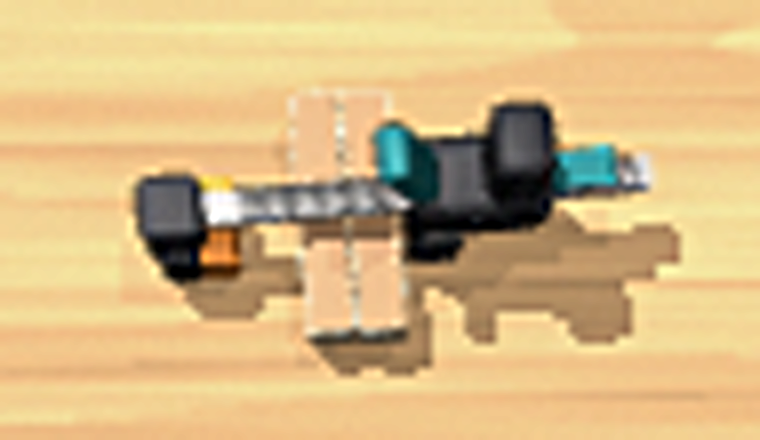

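```bash
cat > h.py <<'E'
import numpy as np
from scipy.optimize import least_squares
from rig import cams
M={n:cams.camera_model(n) for n in("side","top")}
def proj(n,X):
    m=M[n];c=np.asarray(X)@m["R"].T+m["t"];return np.array([m["fx"]*c[0]/c[2]+m["cx"],m["fy"]*c[1]/c[2]+m["cy"]])
def ray(n,uv,z):
    m=M[n];d=m["R"].T@[(uv[0]-m["cx"])/m["fx"],(uv[1]-m["cy"])/m["fy"],1];c=-m["R"].T@m["t"];return c+d*(z-c[2])/d[2]
E
python3 - <<'E'
from h import *
T=lambda x,y:(215+(x+.5)/8-.5,160+(y+.5)/8-.5)
S=lambda x,y:(220+(x+.5)/6-.5,155+(y+.5)/6-.5)
for nm,n,p,z in[("grip","top",T(522,143),.163),("grip","side",S(299,66),.163),("trig","top",T(393,155),.163),("trig","side",S(252,147),.163),
 ("barF","top",T(215,205),.077),("barB","top",T(635,172),.077),("bar1","side",S(190,365),.077),("bar2","side",S(262,265),.077),
 ("jawtop","top",T(168,205),.085),("jawtop","side",S(172,385),.085),
 ("bd far end mid","top",T(340,92),.046),("bd near end mid","top",T(353,330),.046),("bdL","side",S(160,305),.046),("bdR","side",S(303,355),.046)]:
    print(nm,n,ray(n,p,z).round(4))
print([ (k,ray("top",p,z).round(3)) for k,p,z in[("bottle",(379,155),.2),("glue",(152,157),.13),("cup",(388,218),.07)]])
E
```

```text
grip top [ 0.5763 -0.0355  0.163 ]
grip side [ 0.5761 -0.0404  0.163 ]
trig top [0.5724 0.0073 0.163 ]
trig side [0.5697 0.0089 0.163 ]
barF top [0.5695 0.0706 0.077 ]
barB top [ 0.581  -0.0811  0.077 ]
bar1 side [0.5682 0.0642 0.077 ]
bar2 side [0.57   0.0016 0.077 ]
jawtop top [0.5683 0.087  0.085 ]
jawtop side [0.5659 0.0819 0.085 ]
bd far end mid top [0.617  0.0257 0.046 ]
bd near end mid top [0.5274 0.0212 0.046 ]
bdL side [0.6105 0.0233 0.046 ]
bdR side [0.5412 0.0148 0.046 ]
[('bottle', array([ 0.627, -0.289,  0.2  ])), ('glue', array([0.641, 0.315, 0.13 ])), ('cup', array([ 0.473, -0.351,  0.07 ]))]
```

Call:
{"fn": "servo_tool", "kwargs": {
  "moves": "0 0 -0.03 0 0.087; -0.56 -0.51 -0.03 -17.6 0.087; -0.56 -0.51 -0.03 -17.6 0.087; -0.56 -0.51 -0.03 -17.6 0.087; -0.56 -0.51 -0.03 -17.6 0.087; -0.56 -0.51 -0.03 -17.6 0.087; -0.56 -0.51 -0.03 -17.6 0.087; -0.56 -0.51 -0.03 -17.6 0.087; -0.56 -0.51 -0.03 -17.6 0.087; -0.56 -0.51 -0.03 -17.6 0.087"
}}

```text
time: 0.93
position: [0.356, 0.297, 0.2259]
tool_rot: [-0.036, 0.999, -0.0, -0.0]
ft_force: [0.8, 0.9, 0.3]
grip_width: 0.0868
grip_force: 0.0
```

Call:
{"fn": "servo_tool", "kwargs": {
  "moves": "-0.195 -0.336 0 0 0.087; -0.195 -0.336 0 0 0.087; -0.195 -0.336 0 0 0.087; -0.195 -0.336 0 0 0.087; -0.195 -0.336 0 0 0.087; -0.195 -0.336 0 0 0.087; -0.195 -0.336 0 0 0.087; -0.195 -0.336 0 0 0.087; -0.195 -0.336 0 0 0.087; -0.195 -0.336 0 0 0.087"
}}

```text
time: 1.77
position: [0.5778, -0.0279, 0.2258]
tool_rot: [-0.034, 0.999, -0.001, 0.002]
ft_force: [0.8, -0.0, -0.4]
grip_width: 0.087
grip_force: 0.0
```

Call:
{"fn": "servo_tool", "kwargs": {
  "moves": "0 0 0 0 0.087; 0 0 0 0 0.087; 0 0 0 0 0.087"
}}

```text
time: 2.02
position: [0.5726, -0.021, 0.2255]
tool_rot: [-0.036, 0.999, 0.001, -0.001]
ft_force: [0.9, 0.0, -0.6]
grip_width: 0.0869
grip_force: 0.0
```

```bash
python3 - <<'E'
from h import *
from rig import get_obs
import cv2
o=get_obs();print(o["position"],o["tool_rot"],o["time"])
ims=[]
for n in("side","top"):
    i=cams.camera(n);p=proj(n,[.573,0,.12]).astype(int)
    c=i[p[1]-48:p[1]+48,p[0]-48:p[0]+48]; ims.append(cv2.convertScaleAbs(cv2.resize(c,(390,390),interpolation=cv2.INTER_CUBIC),alpha=1.8))
cv2.imwrite("pics/a1.png",np.hstack(ims))
E
```

```text
[ 0.57255703 -0.0210281   0.22550128] [-3.59932673e-02  9.99351066e-01  6.52409346e-04 -1.22738911e-03] 2.0167
```

View pics/a1.png

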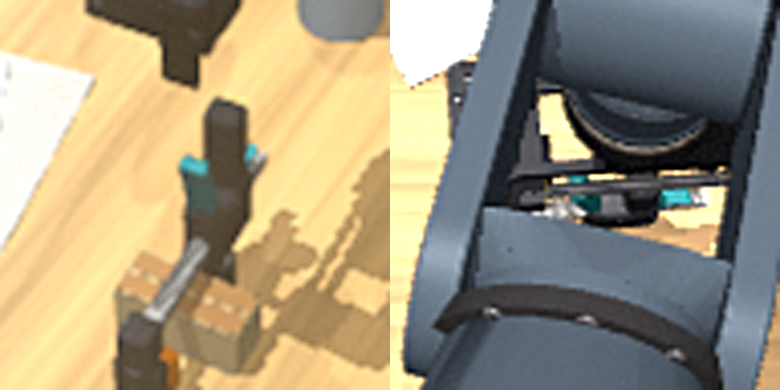

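Call:
{"fn": "servo_tool", "kwargs": {
  "moves": "-0.002 -0.003 0.03 0 0.087; -0.002 -0.003 0.06 0 0.087; -0.002 -0.003 0.085 0 0.087; -0.002 -0.003 0.105 0 0.087; -0.002 -0.003 0.112 0 0.087; -0.002 -0.003 0.112 0 0.087; -0.002 -0.003 0.112 0 0.087"
}}

```text
time: 2.7
position: [0.5765, -0.0244, 0.1147]
tool_rot: [-0.036, 0.999, -0.0, 0.0]
ft_force: [-0.3, -0.2, -0.3]
grip_width: 0.0872
grip_force: 0.0
```

```bash
python3 - <<'E'
from h import *
from rig import get_obs
import cv2
o=get_obs();print(o["position"],o["tool_rot"],o["time"],o["ft_force"])
i=cams.camera("side");p=proj("side",[.573,0,.1]).astype(int)
c=i[p[1]-48:p[1]+48,p[0]-48:p[0]+48]
cv2.imwrite("pics/a2.png",cv2.convertScaleAbs(cv2.resize(c,(576,576),interpolation=cv2.INTER_CUBIC),alpha=1.9))
print(p-48)
for q in([.575-.004*0+.0028,-.052,.14],[.571,.02,.113]):print(((proj("side",q)-p+48)*6).round())
E
```

```text
[ 0.57648072 -0.02444563  0.1146839 ] [-3.62903001e-02  9.99341255e-01 -4.73443645e-05  2.60646864e-04] 2.7 [-0.31629731 -0.2288984  -0.32214534]
[214 144]
[343. 147.]
[271. 304.]
```

View pics/a2.png

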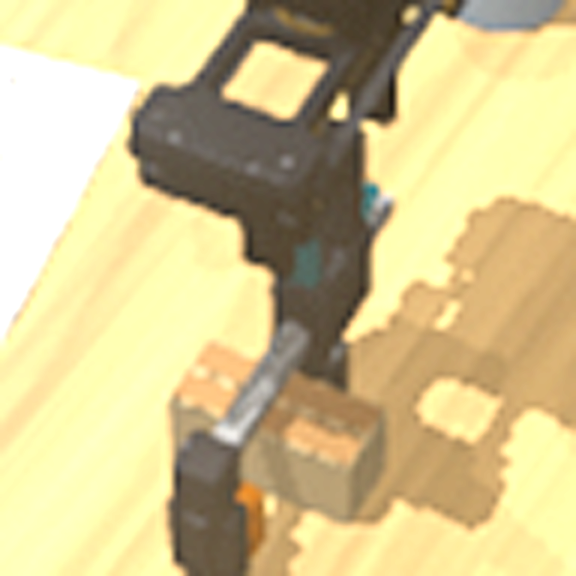

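Call:
{"fn": "servo_tool", "kwargs": {
  "moves": "0 0.002 0 0 0.062; 0 0.002 0 0 0.062; 0 0.002 0 0 0.062; 0 0.002 0 0 0.062; 0 0.002 0 0 0.060",
  "grip_force": 20
}}

```text
time: 3.17
position: [0.5764, -0.0232, 0.1146]
tool_rot: [-0.036, 0.999, -0.0, 0.0]
ft_force: [0.4, 0.3, 0.9]
grip_width: 0.0637
grip_force: 0.3
```

Call:
{"fn": "servo_tool", "kwargs": {
  "moves": "0 -0.001 0 0 0.056; 0 -0.004 0 0 0.050; 0 -0.007 0 0 0.043; 0 -0.010 0 0 0.036; 0 -0.010 0 0 0.034; 0 -0.010 0 0 0.034; 0 -0.010 0 0 0.034",
  "grip_force": 20
}}

```text
time: 3.75
position: [0.5772, -0.0338, 0.1143]
tool_rot: [-0.036, 0.999, -0.001, 0.0]
ft_force: [-0.5, -0.6, 1.5]
grip_width: 0.0367
grip_force: 19.6
```

Call:
{"fn": "servo_tool", "kwargs": {
  "moves": "0 0.003 0 0 0.044; 0 0.006 0 0 0.050; 0 0.009 0 0 0.057; 0 0.011 0 0 0.064; 0 0.011 0 0 0.064; 0 0.011 0 0 0.064"
}}

```text
time: 4.25
position: [0.5757, -0.0217, 0.1137]
tool_rot: [-0.036, 0.999, 0.0, -0.0]
ft_force: [1.3, -0.4, -0.3]
grip_width: 0.0622
grip_force: 0.2
```

```bash
cat > look.py <<'E'
import sys,cv2
from h import *
from rig import get_obs
o=get_obs();print(o["position"],o["grip_width"],o["time"],o["ft_force"])
i=cams.camera("side");cv2.imwrite(f"pics/{sys.argv[1]}_raw.png",i)
p=proj("side",[.573,.04,.07]).astype(int)
c=i[p[1]-42:p[1]+42,p[0]-42:p[0]+42]
cv2.imwrite(f"pics/{sys.argv[1]}.png",cv2.convertScaleAbs(cv2.resize(c,(588,588),interpolation=cv2.INTER_CUBIC),alpha=1.9))
b=cv2.imread("pics/a2_raw.png") if 0 else None
# orange pad / jaw shift vs reference a0 by template match
ref=cv2.imread("pics/side0.png");t=ref[214:244,240:262]
r=cv2.matchTemplate(i[195:255,225:285],t,cv2.TM_CCOEFF_NORMED);_,m,_,l=cv2.minMaxLoc(r);print(m,l[0]+225-240,l[1]+195-214)
E
python3 look.py b1
```

```text
[ 0.5756703  -0.02165553  0.11368311] 0.06224525483000881 4.25 [ 1.30599034 -0.42439489 -0.32229547]
0.9370766282081604 0 -2
```

View pics/b1.png

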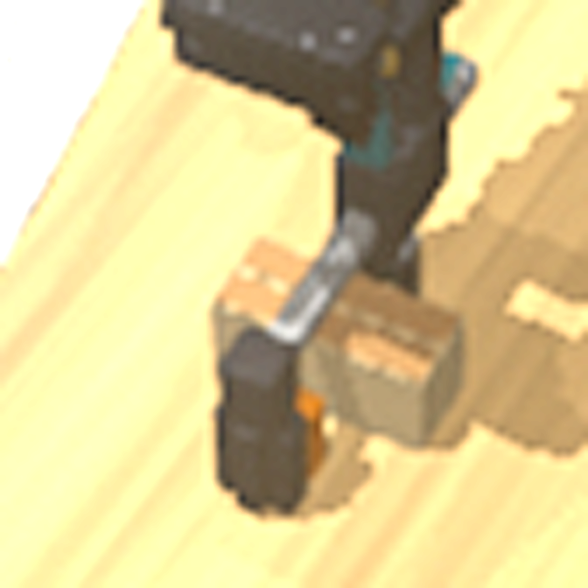

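Call:
{"fn": "servo_tool", "kwargs": {
  "moves": "0 -0.003 0 0 0.055; 0 -0.006 0 0 0.047; 0 -0.009 0 0 0.040; 0 -0.011 0 0 0.034; 0 -0.011 0 0 0.034; 0 -0.008 0 0 0.042; 0 -0.005 0 0 0.050; 0 -0.002 0 0 0.057; 0 0 0 0 0.064; 0 0 0 0 0.064"
}}

```text
time: 5.13
position: [0.5755, -0.0213, 0.1136]
tool_rot: [-0.036, 0.999, 0.0, -0.001]
ft_force: [0.4, 0.4, -1.5]
grip_width: 0.0597
grip_force: 1.2
```

```bash
cat > trk.py <<'E'
import sys,cv2,os
from h import *
from rig import get_obs
n=sys.argv[1];o=get_obs();print(o["position"],o["grip_width"],o["time"])
f=f"pics/{n}_raw.png"
cv2.imwrite(f,cams.camera("side"))
up=lambda i:cv2.resize(i,None,fx=8,fy=8,interpolation=cv2.INTER_CUBIC)
def tr(A,B,x0,x1,y0,y1,pad=12):
    t=up(A)[y0*8:y1*8,x0*8:x1*8];s=up(B)[(y0-pad)*8:(y1+pad)*8,(x0-pad)*8:(x1+pad)*8]
    _,m,_,l=cv2.minMaxLoc(cv2.matchTemplate(s,t,cv2.TM_CCOEFF_NORMED));return np.round([l[0]/8-pad,l[1]/8-pad,m],2)
A=cv2.imread("pics/side0.png")
for g in sys.argv[2:]+[n]:
    B=cv2.imread(f"pics/{g}_raw.png")
    print(g,"jaw",tr(A,B,241,257,217,243),"boardR",tr(A,B,264,281,208,232),"boardL",tr(A,B,241,252,199,212))
d=proj("side",[.572,.05,.05])-proj("side",[.5713,.06,.05]);print("px per 10mm",d)
E
python3 trk.py b2 b1
```

```text
[ 0.57552023 -0.02130816  0.11356898] 0.05967784580062081 5.1333
b1 jaw [ 0.5  -1.62  0.97] boardR [0.  0.  0.6] boardL [0. 0. 1.]
b2 jaw [ 1.   -2.5   0.97] boardR [0.12 0.   0.58] boardL [0. 0. 1.]
px per 10mm [ 1.78879165 -2.76236658]
```

Call:
{"fn": "servo_tool", "kwargs": {
  "moves": "0 -0.005 0 0 0.055; 0 -0.008 0 0 0.047; 0 -0.010 0 0 0.040; 0 -0.012 0 0 0.034; 0 -0.012 0 0 0.034; 0 -0.010 0 0 0.042; 0 -0.006 0 0 0.050; 0 -0.003 0 0 0.057; 0 -0.001 0 0 0.064; 0 -0.001 0 0 0.064"
}}

```text
time: 6.02
position: [0.5755, -0.0223, 0.1135]
tool_rot: [-0.036, 0.999, 0.0, -0.001]
ft_force: [0.2, -0.1, -2.5]
grip_width: 0.0598
grip_force: 1.3
```

```bash
python3 trk.py b3 b2
```

```text
[ 0.57550955 -0.02225528  0.11347865] 0.059790402618582025 6.0167
b2 jaw [ 1.   -2.5   0.97] boardR [0.12 0.   0.58] boardL [0. 0. 1.]
b3 jaw [ 1.75 -3.62  0.95] boardR [0.12 0.   0.59] boardL [ 0.   -0.12  0.97]
px per 10mm [ 1.78879165 -2.76236658]
```

Call:
{"fn": "servo_tool", "kwargs": {
  "moves": "0 -0.004 0 0 0.055; 0 -0.007 0 0 0.047; 0 -0.009 0 0 0.040; 0 -0.011 0 0 0.034; 0 -0.011 0 0 0.034; 0 -0.009 0 0 0.042; 0 -0.005 0 0 0.050; 0 -0.002 0 0 0.057; 0 0 0 0 0.064; 0 0 0 0 0.064"
}}

```text
time: 6.9
position: [0.5755, -0.0223, 0.1135]
tool_rot: [-0.036, 0.999, 0.0, -0.001]
ft_force: [0.6, 0.8, -2.1]
grip_width: 0.0597
grip_force: 1.3
```

```bash
python3 trk.py b4
```

```text
[ 0.57554622 -0.02229978  0.11352276] 0.059695466683925405 6.9
b4 jaw [ 2.5  -4.88  0.93] boardR [0.12 0.12 0.57] boardL [ 0.12 -0.62  0.88]
px per 10mm [ 1.78879165 -2.76236658]
```

Call:
{"fn": "servo_tool", "kwargs": {
  "moves": "0 -0.004 0 0 0.055; 0 -0.007 0 0 0.047; 0 -0.009 0 0 0.040; 0 -0.011 0 0 0.034; 0 -0.011 0 0 0.034; 0 -0.009 0 0 0.042; 0 -0.005 0 0 0.050; 0 -0.002 0 0 0.057; 0 0 0 0 0.064; 0 0 0 0 0.064"
}}

```text
time: 7.78
position: [0.5755, -0.0223, 0.1135]
tool_rot: [-0.036, 0.999, 0.0, -0.001]
ft_force: [-0.3, 1.0, -1.0]
grip_width: 0.06
grip_force: 1.3
```

```bash
python3 trk.py b5; python3 - <<'E'
import cv2
i=cv2.imread("pics/b5_raw.png")[190:250,225:295]
cv2.imwrite("pics/b5.png",cv2.convertScaleAbs(cv2.resize(i,None,fx=9,fy=9,interpolation=cv2.INTER_CUBIC),alpha=1.9))
E
```

```text
[ 0.5755386  -0.02233372  0.11352821] 0.059964339248036326 7.7833
b5 jaw [ 3.12 -6.12  0.93] boardR [0.12 0.12 0.57] boardL [0.  0.  0.8]
px per 10mm [ 1.78879165 -2.76236658]
```

View pics/b5.png

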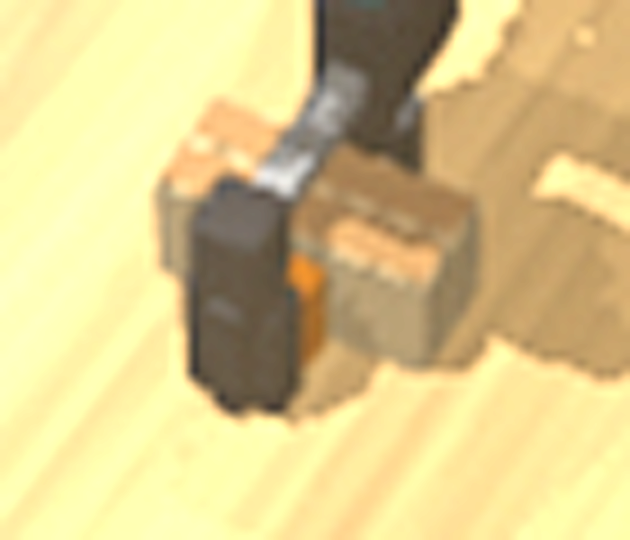

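Call:
{"fn": "servo_tool", "kwargs": {
  "moves": "0 -0.004 0 0 0.055; 0 -0.007 0 0 0.047; 0 -0.009 0 0 0.040; 0 -0.011 0 0 0.034; 0 -0.011 0 0 0.034; 0 -0.011 0 0 0.034"
}}

```text
time: 8.33
position: [0.5775, -0.035, 0.1146]
tool_rot: [-0.036, 0.999, -0.001, 0.001]
ft_force: [-1.0, -0.4, 3.7]
grip_width: 0.0369
grip_force: 19.6
```

```bash
sed -i 's/^d=.*/R=cv2.imread("pics\/b4_raw.png");print("rel b4 boardR",tr(R,B,264,281,208,232,6))/' trk.py; python3 trk.py c6 b5; python3 -c "
from rig import get_obs;o=get_obs();print(o['grip_force'],o['ft_force'],o['moment'])"
```

```text
[ 0.57745212 -0.03503042  0.11455184] 0.03687849749570911 8.3333
b5 jaw [ 3.12 -6.12  0.93] boardR [0.12 0.12 0.57] boardL [0.  0.  0.8]
c6 jaw [ 3.88 -7.38  0.93] boardR [ 0.12 -0.12  0.68] boardL [ 3.5  -5.5   0.75]
rel b4 boardR [ 0.12 -0.38  0.78]
19.51928023248911 [-0.17966457 -0.282331    3.46565822] [-0.13967557  0.1101832   0.03190484]
```

Call:
{"fn": "servo_tool", "kwargs": {
  "moves": "0 0.002 0 0 0.042; 0 0.006 0 0 0.050; 0 0.009 0 0 0.057; 0 0.011 0 0 0.064; 0 0.011 0 0 0.064"
}}

```text
time: 8.8
position: [0.5754, -0.0222, 0.1134]
tool_rot: [-0.036, 0.999, 0.0, -0.001]
ft_force: [0.5, -0.6, -3.3]
grip_width: 0.0596
grip_force: 1.3
```

```bash
python3 trk.py b6
```

```text
[ 0.57541206 -0.02223139  0.11337976] 0.05962028030058571 8.8
b6 jaw [ 4.   -7.25  0.93] boardR [0.12 0.   0.54] boardL [ 3.62 -5.5   0.74]
rel b4 boardR [ 0.   -0.12  0.96]
```

Call:
{"fn": "servo_tool", "kwargs": {
  "moves": "0 -0.004 0 0 0.055; 0 -0.007 0 0 0.047; 0 -0.009 0 0 0.040; 0 -0.011 0 0 0.034; 0 -0.011 0 0 0.034; 0 -0.011 0 0 0.034"
}}

```text
time: 9.35
position: [0.5775, -0.0351, 0.1145]
tool_rot: [-0.036, 0.999, -0.001, 0.001]
ft_force: [0.6, -0.3, 2.6]
grip_width: 0.0369
grip_force: 19.5
```

```bash
python3 trk.py c7; python3 - <<'E'
import cv2,numpy as np
f=lambda n:cv2.convertScaleAbs(cv2.resize(cv2.imread(f"pics/{n}_raw.png")[190:245,235:285],None,fx=8,fy=8,interpolation=cv2.INTER_CUBIC),alpha=1.9)
cv2.imwrite("pics/cc.png",np.hstack([f("c6"),f("c7")])[:, :])
E
```

```text
[ 0.57745779 -0.03508381  0.11453102] 0.03685783263449383 9.35
c7 jaw [ 4.62 -8.5   0.93] boardR [ 0.62 -0.75  0.63] boardL [ 0.5  -1.38  0.75]
rel b4 boardR [ 0.62 -1.12  0.79]
```

View pics/cc.png

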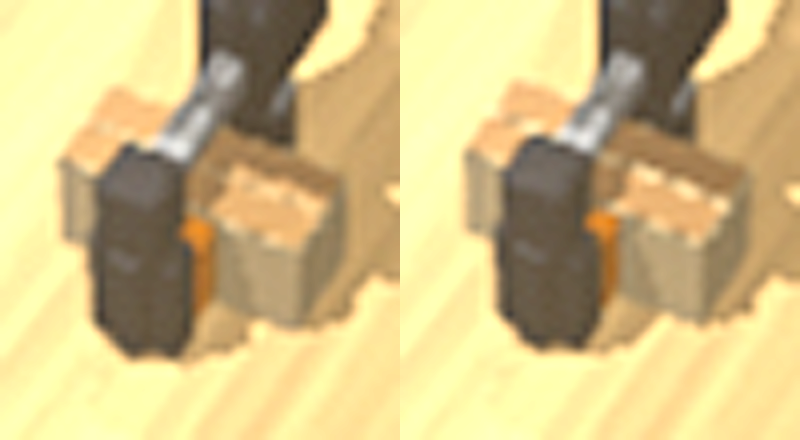

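Call:
{"fn": "servo_tool", "kwargs": {
  "moves": "0 0.002 0 0 0.042; 0 0.006 0 0 0.050; 0 0.009 0 0 0.057; 0 0.011 0 0 0.064; 0 0.011 0 0 0.064"
}}

```text
time: 9.82
position: [0.5754, -0.0221, 0.1134]
tool_rot: [-0.036, 0.999, 0.0, -0.001]
ft_force: [0.0, 0.5, -1.2]
grip_width: 0.0598
grip_force: 1.3
```

```bash
python3 trk.py b7
```

```text
[ 0.57543032 -0.02212067  0.11342434] 0.05980593609163238 9.8167
b7 jaw [ 4.75 -8.25  0.93] boardR [ 0.5  -0.88  0.47] boardL [ 0.62 -1.25  0.76]
rel b4 boardR [ 0.25 -0.75  0.91]
```

Call:
{"fn": "servo_tool", "kwargs": {
  "moves": "0 -0.004 0 0 0.055; 0 -0.007 0 0 0.047; 0 -0.009 0 0 0.040; 0 -0.011 0 0 0.034; 0 -0.011 0 0 0.034; 0 -0.011 0 0 0.034"
}}

```text
time: 10.37
position: [0.5778, -0.0359, 0.1148]
tool_rot: [-0.036, 0.999, -0.001, 0.001]
ft_force: [-0.6, -1.7, 4.6]
grip_width: 0.0371
grip_force: 19.4
```

```bash
python3 trk.py c8; python3 - <<'E'
import cv2,numpy as np
for n in("c6","b6","c7","b7","c8"):
    h=cv2.cvtColor(cv2.imread(f"pics/{n}_raw.png")[205:235,250:275],cv2.COLOR_BGR2HSV)
    m=(h[...,0]>8)&(h[...,0]<20)&(h[...,1]>190);print(n,m.sum(), h[...,1][m].mean() if m.any() else 0)
E
```

```text
[ 0.57779518 -0.03588902  0.11481232] 0.03712697026267017 10.3667
c8 jaw [ 5.25 -9.62  0.93] boardR [ 0.62 -0.75  0.6 ] boardL [ 4.12 -6.88  0.74]
rel b4 boardR [ 0.62 -1.25  0.8 ]
c6 8 199.875
b6 10 198.7
c7 11 200.63636363636363
b7 12 199.41666666666666
c8 3 203.0
```

Call:
{"fn": "servo_tool", "kwargs": {
  "moves": "0 0 0 0 0.034; 0 0 0 0 0.034; 0 0 0 0 0.034; 0 0 0 0 0.034; 0 0 -0.002 0 0.034; 0 0 -0.004 0 0.034; 0 0 -0.007 0 0.034; 0 0 -0.010 0 0.034; 0 0 -0.013 0 0.034; 0 0 -0.015 0 0.034",
  "grip_force": 50
}}

```text
time: 11.25
position: [0.5768, -0.0339, 0.1291]
tool_rot: [-0.036, 0.999, 0.0, -0.0]
ft_force: [0.0, 0.2, -5.3]
grip_width: 0.0354
grip_force: 48.6
```

```bash
python3 trk.py d1; python3 -c "
from rig import get_obs;o=get_obs();print(o['grip_force'],o['ft_force'],o['moment'],o['tool_rot'])"
```

```text
[ 0.576827   -0.0339393   0.12906461] 0.035355203191790696 11.25
d1 jaw [  4.88 -12.     0.92] boardR [ 0.12 -0.75  0.5 ] boardL [ 4.12 -9.5   0.74]
rel b4 boardR [ 0.88 -3.88  0.58]
48.613503724336624 [ 1.08736368 -0.58318671 -5.08654774] [-0.17853116 -0.00041537  0.01061176] [-3.57639184e-02  9.99360235e-01 -2.36292826e-05  2.50642279e-04]
```

Call:
{"fn": "servo_tool", "kwargs": {
  "moves": "0 0 -0.006 0 0.034; 0 0 -0.014 0 0.034; 0 0 -0.024 0 0.034; 0 0 -0.035 0 0.034; 0 0 -0.047 0 0.034; 0 0 -0.059 0 0.034; 0 0 -0.070 0 0.034; 0 0 -0.079 0 0.034; 0 0 -0.086 0 0.034; 0 0 -0.090 0 0.034"
}}

```text
time: 12.13
position: [0.5774, -0.0343, 0.2205]
tool_rot: [-0.036, 0.999, -0.0, 0.001]
ft_force: [-0.1, 0.6, -5.1]
grip_width: 0.0351
grip_force: 48.6
```

Call:
{"fn": "servo_tool", "kwargs": {
  "moves": "0 0 0 0 0.034; 0 0 0 0 0.034; 0 0 0 0 0.034; 0 0 0 0 0.034; 0 0 0 0 0.034; 0 0 0 0 0.034"
}}

```text
time: 12.63
position: [0.5767, -0.0341, 0.2185]
tool_rot: [-0.036, 0.999, 0.0, -0.0]
ft_force: [0.1, -0.1, -5.5]
grip_width: 0.0351
grip_force: 48.6
```

```bash
python3 - <<'E'
from h import *
from rig import get_obs
import cv2
o=get_obs();print(o["position"],o["time"],o["ft_force"],o["grip_force"],o["joint_velocities"].round(3))
p=proj("side",[.573,.01,.14]).astype(int);i=cams.camera("side")[p[1]-48:p[1]+48,p[0]-48:p[0]+48]
cv2.imwrite("pics/end.png",cv2.convertScaleAbs(cv2.resize(i,(576,576),interpolation=cv2.INTER_CUBIC),alpha=1.9))
E
```

```text
[ 0.57670629 -0.03411927  0.21854663] 12.6333 [ 0.08850293 -0.09625812 -5.49633654] 48.62527247518301 [-0.    -0.002 -0.004 -0.     0.001 -0.   ]
```

View pics/end.png

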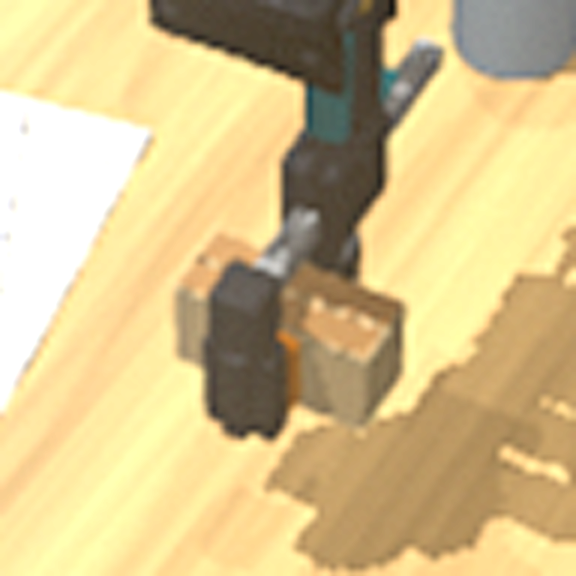

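The last picture shows the clamp and both boards hanging level about 10 cm up. The orange pad at (290,365) is pressed on the boards, and the wrist carries 5.5 N, the full weight. I'm handing in.

```bash
python3 -c "
from rig import job;print(job.hand_in())"
```

```text
the job is handed in; nothing more can be done
None
```

The job is handed in at about 12.6 s: eight pumps clamped the boards, with the pad pressed in by an estimated 3.5–5 mm, and clamp and boards are held level about 10 cm above the desk by the squeezed grip; the verdict was not shown.

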